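Humidity check in the grafting propagator

ROBOT

A 6-joint arm with a two-finger parallel gripper is mounted at the origin on the work surface. World frame = base frame: x ahead of the robot, y to its left, z up, the work surface at z = 0. Lengths are in m, angles in rad, forces in N, time in s.
With the tool pointing down it reaches from about 0.3 to 0.75 m from the base axis. Payload 8.5 kg.
Tool frame: the origin (TCP) lies at the very end of the fingers, on their centre line; the grasp point (between the pads) lies 19 mm behind it (manip.grip_point_offset is the distance from the TCP to the grasp point, in m); z points along the fingers, x is the direction in which the jaws open and shut, and the axes are right-handed (so a half turn about z gives the same grasp; the last joint's range is limited). The gripper opens to 88 mm and grips with 3 to 60 N. Pads are 18 mm wide; open, the fingers measure 123 mm over their backs; the gripper's body (75 mm by 187 mm) begins 45 mm behind the grasp point.
Start: joints at [0.905, 0.381, 1.297, -0, 1.464, -0.215], TCP at [0.24, 0.495, 0.239] pointing down, gripper open.
Joint ranges: [-3.11, 3.11], [-0.89, 2.33], [0.22, 2.48], [-1.42, 4.56], [0.17, 2.85], [-2.88, 2.88]. Speed limits (rad/s): [2.39, 2.39, 3.14, 3.14, 3.14, 3.14].

INTERFACE

Orientations are given as a unit quaternion [x, y, z, w].
In Python, from workcell import manip gives the robot as it stands.
- The arm moves only by the tool servo_tool, never from a script. Its argument "deltas" is a list of rows, each a list of 7 numbers: the shift along the tool's x, y, z in m, then the turn, a rotation vector about the tool's x, y, z in degrees, then the opening in per cent of the stroke, from 0 (shut) to 100 (fully open). A call has exactly 10 rows; each row is the pose to reach, as a shift and turn from the pose measured when the call began, along the tool's axes at that moment; what a row does not reach only later rows make up. A row lasts 1/10 s, in which the tool goes at most 50 mm and 8.59 degrees, less where a joint would pass 70% of its speed; a pose out of reach is approached as far as the arm can. A call with a gripper value outside its range is refused whole. The fingers move at their own pace and stop on an object; the grip force is fixed at half the most. Time passes only in rows, so rows that repeat a pose let the fingers close, or fill a call up. It gives the time, the measured TCP pose, the force and the opening at its end, in the units of the state.
- manip.state(): the state, without advancing time (a new reading comes with each control period).
- manip.snapshot(name): name is "side" or "top" or "wrist"; returns the picture (384x512x3 uint8, red, green, blue); there is no depth.
- manip.camera_params(name): a dict with "fov_y" (degrees; the focal length in pixels is half the picture's height over the tangent of half this angle, whatever the lens; pixels are square), "cx", "cy" (the principal point, pixels), "extrinsics" (4x4, takes a point from camera to world coordinates). Camera axes: x right, y down, z forward; pixel columns grow to the right and rows downward; lengths in m; the calibration is good to about 2 mm. The wrist camera is an equidistant fisheye: a pixel r from the principal point sees the ray r / f radians off the axis. A picture is of the moment at which its call begins: read the wrist's pose just before it. camera_params takes no time and is no camera call; for the wrist camera it gives the pose at the moment of the call.
- manip.close_job(): hands the job in, once; it reports no verdict.
The state is a dict: "t": time; "q": joint angles; "qvel": joint speeds; "joint_torque": joint torques, N m; "tcp_pos": TCP position; "orientation": TCP orientation; "force": force on the tool from outside, world axes, zero at the start; "wrist_torque": the same for the moment, N m; "grip_width": opening from 0.0 (shut) to 1.0 (fully open).
Only numpy, scipy, OpenCV 4.12 (cv2) and the standard library are available. Lean on these libraries where they do the work, as an engineer would, in place of code of your own. Each camera call takes 0.05 s, during which the arm holds its last target. There are 200 camera calls.

TASK

Check the humidity of the grafted seedlings in the propagator: slide the orange vent in its lid fully open (it lies flush and has no handle, so press a fingertip down on it and drag it along), then take the white humidity probe from the wooden block and stand it in the opened vent, stem down through the slot and its black flange resting flat on the lid, and leave it there with the vent still fully open. The lid is thin, springy plastic, sits more or less askew and cracks at 15 N, so press only as hard as the vent needs; leave the dibber and everything else on the bench as it is.

Things in the scene. Friction and masses are not known exactly. Their poses are not given: they have to be found in the camera images.
- propagator: Propagator, fixed to the bench: dark green seed tray 180 mm (its x) by 240 mm (its y), 55 mm deep, with seedlings, under a clear lid with a flat top 158 by 218 mm. Origin: centre of the tray's underside, on the bench; z up. The lid's top is springy: it gives about 1 mm per 10 N pressed on it. It cracks when any force on the propagator exceeds 15 N.
- lid_end (a point): Point fixed to the tray at x = 0, y = -120 mm, z = 128 mm in the propagator's frame: the low end of the lid, always at this height (level of the vent track's top). The lid is wedged askew in the tray: from here it climbs towards +y by 0 to 60 mm per metre, differently every time and not measured: 0 to 6 mm at the shut slider's middle, 0 to 9 mm at the open slider's middle. It stays so when pressed.
- vent (a joint): Vent opening in m: 0 shut, 0.050 fully open, at its stop; starts 0 to 0.006; opens to the propagator's +y. Slider: orange ribbed plate 34 mm (x) by 56 mm (y), middle at x = 0, y = -20 mm + opening in the propagator's frame, flush in a white frame 59 by 131 mm. Drag about 4 to 4.5 N, stays where left; a rubber fingertip needs 8 to 12 N of press to carry it.
- slot (a point): Point fixed to the tray (x = 0, y = -20 mm, z = 128 mm in the propagator's frame, same axes): the middle of the vent slot, at the level of the track's top, if the lid were level; in truth the lid is 0 to 6 mm higher here. The slot is 18 mm (x) by 44 mm (y), hidden under the slider while shut, wholly uncovered when fully open; 80 mm of free depth below.
- probe: Humidity probe, loose, about 90 g: white round head 38 mm in diameter, 34 mm tall (z = 4 to 38 mm) with a dark display on top, above a black flange 50 mm in diameter, 4 mm thick, above a steel stem 8 mm thick, 62 mm long, pointed. Origin: centre of the flange's underside, z up. Starts upright in one of the block's two holes, flange on the block's top.
- block: Wooden tool block fixed to the bench, 60 mm (x) by 190 mm (y) by 75 mm tall, with two holes 12 mm wide, 67 mm deep at y = -60 and +60 mm; the probe stands in one and the dibber in the other, either way round. Origin: centre of its underside, z up.
- dibber: Bystander: dibber, dark wooden handle 30 mm thick and 70 mm tall with a brass collar, standing in the block's other hole. Origin: centre of the collar's underside.
- red_bowl: Bystander: red plastic bowl, 110 mm across, 55 mm tall. Origin: centre of its underside.
- pot_a: Bystander: empty terracotta pot, 84 mm across, 76 mm tall. Origin: centre of its underside.
- pot_b: Bystander: a second pot of the same kind.
- spray: Bystander: white bottle with blue cap, 66 mm across, 170 mm tall. Origin: centre of its underside.
- brush: Bystander: cleaning brush, 200 mm long, lying on the bench.
- clip_box: Bystander: blue open box, 90 by 120 by 35 mm, with a divider. Origin: centre of its underside.
Not all that is in view belongs to the job. What is shaped like the probe but blue is not meant.

How it is judged:
On the way, in this order (a step that is already met when the one before it is completed fails the run):
1. the vent is slid fully open while the probe is still away from the lid (value of joint vent above 0.045 m and distance between probe and slot above 0.08 m), for 0.2 s.
2. the probe stands in the slot with its flange on the lid (x of probe in the frame of slot between -0.009 and 0.009 m and y of probe in the frame of slot between -0.022 and 0.022 m and z of probe in the frame of slot below 0.012 m and angle between probe's own z axis and vertical below 0.15 rad), for 0.2 s.
At the end, for the whole second after the job is handed in: The vent is open by more than 45 of its 50 mm, and the released probe stands still and upright (within 0.1 rad) with its stem through the slot: its origin within 9 mm across and 22 mm along the slot of slot and less than 10 mm above it (value of joint vent above 0.045 m and x of probe in the frame of slot between -0.009 and 0.009 m and y of probe in the frame of slot between -0.022 and 0.022 m and z of probe in the frame of slot below 0.01 m and angle between probe's own z axis and vertical below 0.1 rad and linear speed of probe below 0.02 m/s); the robot touches nothing.
It fails at once if any force on the propagator above 15 N (the lid cracks) (contact force between propagator and anything else above 15 N).
It fails at once if the dibber moved by more than 15 mm (distance of dibber from where it was at the start of the episode above 0.015 m).
It fails at once if another thing on the bench moved by more than 20 mm (distance of any of red_bowl, pot_a, pot_b, spray, brush, clip_box from where it was at the start of the episode above 0.02 m).
It also fails if it takes over 67 s, if anything falls off the work surface, if the arm or the gripper's body presses on something with over 40 N, if the wrist force passes 120 N, or if a joint passes its speed limit or range.

## Working session

There is one attempt and no reset: what is moved stays moved. The work goes in short steps, Python scripts to look and compute and a tool call to move; the robot and the scene stay as the last step left them, time stands still between calls to the robot, and variables do not carry over. Pictures are saved under pics/ and viewed, about 8 in all and at most 12, crops included, and the job is handed in when it is done.

Besides the shell and the picture viewer there is one more tool, called after "Call:" by a JSON object that holds its "method" and its "body". servo_tool: Moves the arm, as the interface text tells. Its arguments: {"type":"object","properties":{"deltas":{"type":"array","items":{"type":"array","items":{"type":"number"}}}},"required":["deltas"]}

```bash
mkdir -p pics; ls
cat > h.py <<'E'
import numpy as np, cv2
from workcell import manip
def snap(n,f,crop=None,s=1):
    im=manip.snapshot(n)[:,:,::-1]; cv2.imwrite(f'pics/{f}_raw.png',im)
    if crop: im=im[crop[1]:crop[3],crop[0]:crop[2]]
    cv2.imwrite(f'pics/{f}.png',cv2.resize(im,None,fx=s,fy=s,interpolation=cv2.INTER_CUBIC))
def ray(n,u,v,P=None):
    P=P or manip.camera_params(n); f=192/np.tan(np.radians(P['fov_y']/2)); E=np.array(P['extrinsics'])
    x,y=(u-P['cx']),(v-P['cy'])
    if n=='wrist':
        r=np.hypot(x,y); a=r/f; d=np.array([x/r*np.sin(a),y/r*np.sin(a),np.cos(a)]) if r>0 else np.array([0,0,1.])
    else: d=np.array([x/f,y/f,1.])
    return E[:3,3],E[:3,:3]@d
def atz(n,u,v,z,P=None):
    o,d=ray(n,u,v,P); return o+d*(z-o[2])/d[2]
def proj(n,p,P=None):
    P=P or manip.camera_params(n); f=192/np.tan(np.radians(P['fov_y']/2)); E=np.array(P['extrinsics'])
    c=E[:3,:3].T@(np.array(p)-E[:3,3])
    if n=='wrist':
        r=np.hypot(c[0],c[1]); a=np.arctan2(r,c[2]); return np.array([P['cx'],P['cy']])+f*a*c[:2]/r
    return np.array([P['cx'],P['cy']])+f*c[:2]/c[2]
E
python3 - <<'E'
from h import *
s=manip.state();print(s)
for n in('top','side'):
    P=manip.camera_params(n);print(n,P['fov_y'],np.round(P['extrinsics'],3).tolist());snap(n,n+'0',s=1.5)
E
```

```text
pics
{'t': 0.0, 'q': array([ 9.04700007e-01,  3.81203242e-01,  1.29823570e+00, -3.20841624e-05,
        1.46358937e+00, -2.15273586e-01]), 'qvel': array([ 0.00044621, -0.00085263, -0.00115444,  0.0014145 , -0.00115718,
        0.00162163]), 'joint_torque': array([ 1.16038937e-03, -4.37907422e+01, -2.24566573e+01,  7.15961843e-02,
        3.49710428e-02, -7.07717686e-05]), 'tcp_pos': array([0.23946296, 0.49483202, 0.23814233]), 'orientation': array([ 8.47260988e-01,  5.31176338e-01, -6.70210225e-04,  2.57583756e-04]), 'force': array([-0.69027842,  0.01468208,  0.76531473]), 'wrist_torque': array([ 0.00335229,  0.066175  , -0.04948144]), 'grip_width': 0.9974693230154874}
top 44.55518191894688 [[0.107, -0.97, 0.219, 0.256], [-0.994, -0.106, 0.018, -0.047], [0.005, -0.22, -0.975, 1.31], [0.0, 0.0, 0.0, 1.0]]
side 42.272417287552365 [[-0.993, -0.042, 0.108, 0.363], [-0.115, 0.507, -0.854, 1.098], [-0.019, -0.861, -0.509, 0.756], [0.0, 0.0, 0.0, 1.0]]
```

View pics/top0.png

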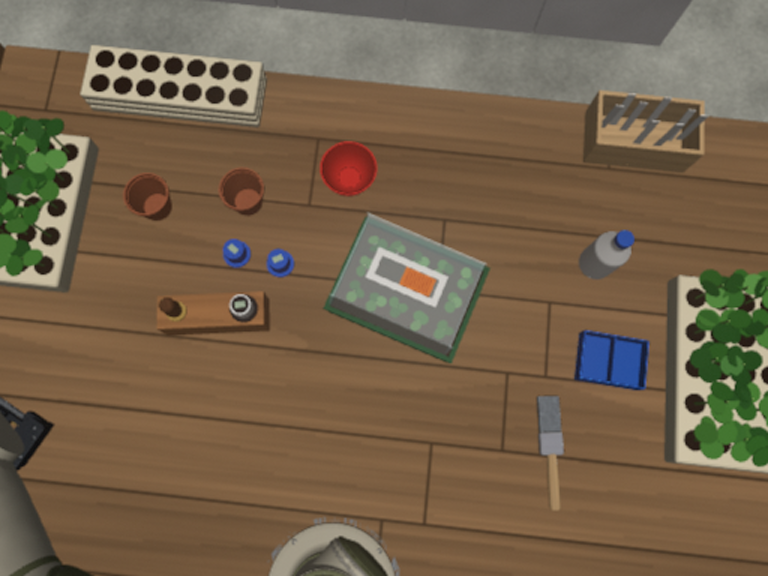

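View pics/side0.png

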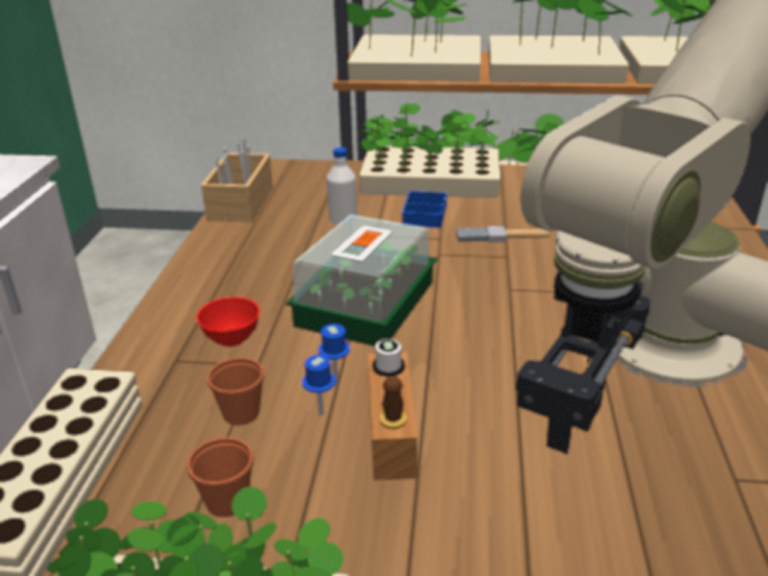

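The top view shows the propagator with its white frame around (405,277), orange slider at (418,283) and the probe at (241,306). The dibber is at (170,308) and the blue decoys at (236,252) and (280,262). Next I'll enlarge the top and side views.

Run:
```python
import cv2
t=cv2.imread('pics/top0_raw.png');s=cv2.imread('pics/side0_raw.png')
a=cv2.resize(t[138:243,213:328],None,fx=5,fy=5,interpolation=cv2.INTER_CUBIC)
b=cv2.resize(t[190:225,100:185],None,fx=6,fy=6,interpolation=cv2.INTER_CUBIC)
c=cv2.resize(s[140:182,215:265],None,fx=12,fy=12,interpolation=cv2.INTER_CUBIC)
cv2.imwrite('pics/a.png',a);cv2.imwrite('pics/c.png',c)
```

```text
(no output)
```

View pics/a.png

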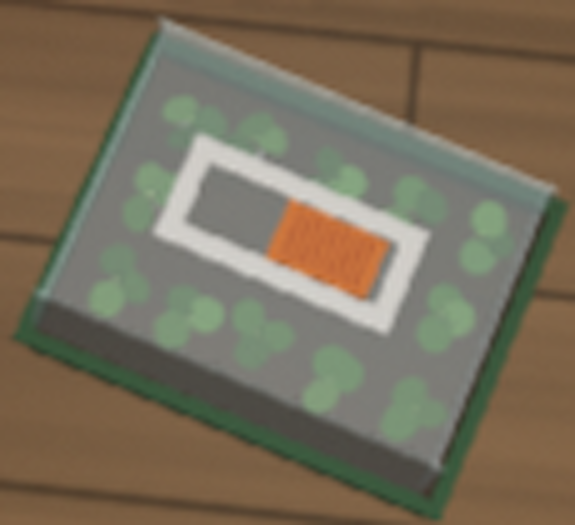

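View pics/c.png

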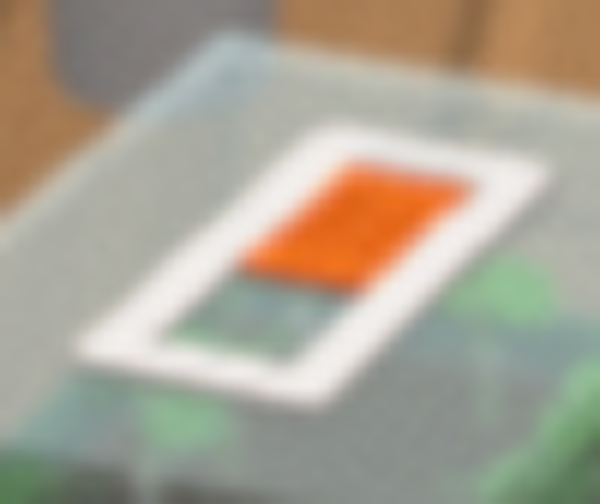

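Frame corners, top crop: A(203,134), B(430,232), C(388,335), D(153,236). Side crop: A(75,350), B(330,122), C(553,165), D(318,408). The slider is almost shut, since only a thin gap shows at its low end.

Run:
```python
from h import *
from scipy.optimize import least_squares
T=lambda x,y:((x+.5)/5-.5+213,(y+.5)/5-.5+138)
S=lambda x,y:((x+.5)/12-.5+215,(y+.5)/12-.5+140)
t=dict(A=(203,134),B=(430,232),C=(388,335),D=(153,236)); s=dict(A=(75,350),B=(330,122),C=(553,165),D=(318,408))
for k in t:
    o1,d1=ray('top',*T(*t[k]));o2,d2=ray('side',*S(*s[k]))
    L=np.linalg.lstsq(np.c_[d1,-d2],o2-o1,rcond=None)[0];a=o1+L[0]*d1;b=o2+L[1]*d2
    print(k,np.round((a+b)/2,4),np.linalg.norm(a-b))
PT,PS=manip.camera_params('top'),manip.camera_params('side')
loc=dict(A=(.0295,.0655),B=(.0295,-.0655),C=(-.0295,-.0655),D=(-.0295,.0655))
def model(q,k,x,y):
    c,s_=np.cos(q[2]),np.sin(q[2]); z=.128+q[3]*(y+.12)
    return np.array([q[0]+c*x-s_*y,q[1]+s_*x+c*y,z])
def res(q):
    r=[]
    for k in t:
        p=model(q,k,loc[k][0],loc[k][1]+.005)
        r+=list(proj('top',p,PT)-T(*t[k]))+list(proj('side',p,PS)-S(*s[k]))
    return np.array(r)
f=least_squares(res,[.5,-.1,-.3,.03]);print(f.x,np.round(f.fun.reshape(-1,4),2).tolist())
q=f.x
# orange blob centroid in top at lid height
im=cv2.imread('pics/top0_raw.png').astype(int);m=(im[:,:,2]>180)&(im[:,:,1]<130)&(im[:,:,0]<90)
v,u=np.nonzero(m[138:243,213:328]);p=atz('top',u.mean()+213,v.mean()+138,.128+q[3]*.1)
c,sn=np.cos(q[2]),np.sin(q[2]);d=p[:2]-q[:2];print('slider local',c*d[0]+sn*d[1],-sn*d[0]+c*d[1],len(u))
for k,y in(('slot',-.02),('open',.03),('tray-lid+y',.109)):print(k,model(q,0,0,y))
# probe: display centre top (241,306)/1.5 at z=.113 ; side (388,348)/1.5
o1,d1=ray('top',241/1.5,306/1.5);o2,d2=ray('side',388/1.5,346/1.5)
L=np.linalg.lstsq(np.c_[d1,-d2],o2-o1,rcond=None)[0];print('probe',o1+L[0]*d1,o2+L[1]*d2,atz('top',241/1.5,306/1.5,.113))
print('dibber top',atz('top',168/1.5,305/1.5,.145),'blue',atz('top',280/1.5,259/1.5,.1),atz('top',236/1.5,248/1.5,.1))
for p in((157,298),(264,292),(267,321),(158,330)):print('block',atz('top',p[0]/1.5,p[1]/1.5,.075))
```

```text
A [ 0.5877 -0.023   0.1358] 0.0005491866102488029
B [ 0.5486 -0.1452  0.1321] 0.001572358341837837
C [ 0.4934 -0.1284  0.1312] 0.0002800513069535662
D [ 0.5313 -0.0031  0.1348] 0.0001589827030064718
[ 0.53884616 -0.0798711  -0.29962551  0.04040632] [[-0.68, -0.02, -0.28, 0.32], [0.4, 0.3, -0.38, 0.26], [0.17, 0.26, 0.3, 0.17], [0.27, -0.16, -0.03, -0.41]]
slider local -0.00024880366578906594 -0.014011562299922023 249
slot [ 0.53294291 -0.09898004  0.13204063]
open [ 0.54770103 -0.05120769  0.13406095]
tray-lid+y [0.57101887 0.02427263 0.13725305]
probe [0.46282699 0.20595521 0.10900544] [0.46426297 0.20594154 0.10925017] [0.4621382 0.2051133 0.113    ]
dibber top [0.44503472 0.32078663 0.145     ] blue [0.5560598  0.15170063 0.1       ] [0.56765025 0.23243221 0.1       ]
block [0.46688306 0.36463688 0.075     ]
block [0.49847267 0.17594049 0.075     ]
block [0.44680085 0.16314234 0.075     ]
block [0.40995114 0.35272693 0.075     ]
```

```bash
cat >> h.py <<'E'
from scipy.spatial.transform import Rotation as R
Q=np.array([.53885,-.07987,-.2996])
YAW=np.radians(90)+Q[2]
def loc2w(x,y,z):
    c,s=np.cos(Q[2]),np.sin(Q[2]); return np.array([Q[0]+c*x-s*y,Q[1]+s*x+c*y,z])
def delta(p,yaw=YAW,pitch=0):
    s=manip.state();r=R.from_quat(s['orientation'])
    g=R.from_matrix(np.array([[np.cos(yaw),np.sin(yaw),0],[np.sin(yaw),-np.cos(yaw),0],[0,0,-1]]).T.T)
    d=r.inv().apply(np.array(p)-s['tcp_pos']);t=np.degrees((r.inv()*g).as_rotvec())
    print('t',round(s['t'],2),'tcp',np.round(s['tcp_pos'],4),'F',np.round(s['force'],2),'w',round(s['grip_width'],3),'delta mm',np.round(d*1e3,1),'turn',np.round(t,2))
E
python3 -c "
from h import *
delta(loc2w(0,-.016,.20))"
```

```text
t 0.1 tcp [0.2395 0.4948 0.2382] F [-0.89  0.76 -0.21] w 0.995 delta mm [-402.6  522.3   38.6] turn [-0.02  0.07 -8.67]
```

Call:
{"method": "servo_tool", "body": {"deltas": [[-28,36,0,0,0,-1,0],[-56,73,0,0,0,-2,0],[-84,109,0,0,0,-3,0],[-112,146,0,0,0,-4,0],[-140,182,0,0,0,-5,0],[-168,219,0,0,0,-6,0],[-196,255,0,0,0,-7,0],[-224,292,0,0,0,-8,0],[-252,328,0,0,0,-8.7,0],[-280,365,0,0,0,-8.7,0]]}}

```text
t: 1.1
tcp_pos: [0.464, 0.046, 0.2389]
orientation: [0.805, 0.594, -0.001, 0.0]
force: [0.1, 0.9, 0.3]
grip_width: 0.12
```

I sent those shifts in mm, but the interface takes metres. The 50 mm/row limit meant the arm still moved along the intended line. I'll use metres from here.

```bash
python3 -c "
from h import *
delta(loc2w(0,-.016,.155))"
```

```text
t 1.1 tcp [0.464  0.046  0.2389] F [0.1  0.88 0.32] w 0.12 delta mm [-114.1  108.7   84. ] turn [-0.04  0.06  0.04]
```

Call:
{"method": "servo_tool", "body": {"deltas": [[-0.025,0.024,0,0,0,0,0],[-0.05,0.048,0,0,0,0,0],[-0.08,0.076,0.01,0,0,0,0],[-0.11,0.105,0.02,0,0,0,0],[-0.1141,0.1087,0.045,0,0,0,0],[-0.1141,0.1087,0.07,0,0,0,0],[-0.1141,0.1087,0.084,0,0,0,0],[-0.1141,0.1087,0.084,0,0,0,0],[-0.1141,0.1087,0.084,0,0,0,0],[-0.1141,0.1087,0.084,0,0,0,0]]}}

```text
t: 2.1
tcp_pos: [0.5346, -0.0952, 0.156]
orientation: [0.804, 0.594, -0.0, 0.001]
force: [0.2, -1.0, 0.3]
grip_width: 0.01
```

```bash
python3 -c "
from h import *
delta(loc2w(0,-.016,.140))
snap('wrist','w1',s=1.5)
for y in(-.02,-.048,.03):print(y,proj('wrist',loc2w(0,y,.132))*1.5)
s=manip.state();print(proj('wrist',s['tcp_pos'])*1.5,s['force'])"
```

```text
t 2.1 tcp [ 0.5346 -0.0952  0.156 ] F [ 0.23 -1.04  0.3 ] w 0.01 delta mm [-0.  -0.5 16. ] turn [0.06 0.07 0.05]
-0.02 [370.17803946 331.62241756]
-0.048 [302.65329007 331.04986017]
0.03 [490.22081037 330.84101649]
[379.63744681 356.9732097 ] [ 0.76214755 -0.58448162  0.22685859]
```

View pics/w1.png

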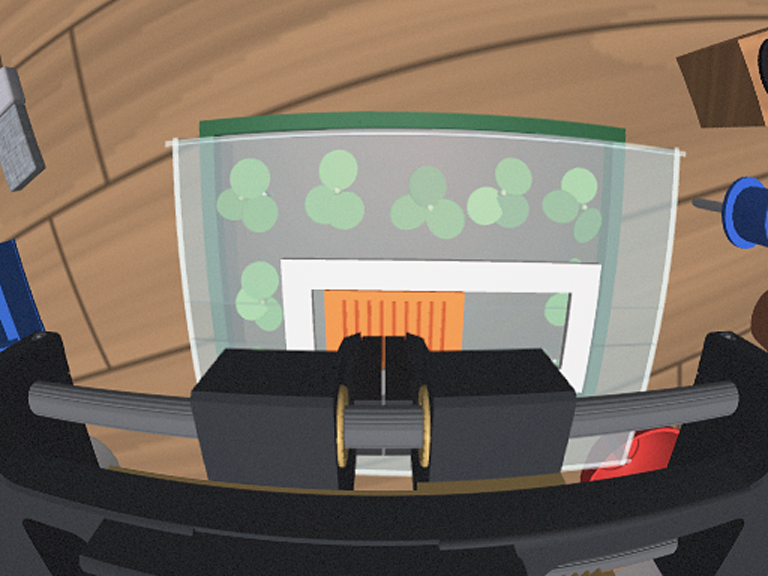

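The wrist view has the fingertips over the slider (columns 325–463, fingers at 340–425), square to the frame.

```bash
python3 -c "
from h import *
P=manip.camera_params('wrist')
for z in (.130,.132,.134,.136):
  print(z,[np.round(proj('wrist',loc2w(x,y,z),P)*1.5,1).tolist() for x,y in((-.0295,-.0605),(-.0295,.0705),(-.017,-.048),(-.017,.058))])"
```

```text
0.13 [[269.8, 260.4], [584.1, 261.9], [301.3, 290.3], [555.0, 290.3]]
0.132 [[268.5, 261.5], [586.1, 262.9], [300.4, 291.6], [556.6, 291.6]]
0.134 [[267.3, 262.6], [588.0, 264.0], [299.5, 293.1], [558.3, 292.9]]
0.136 [[266.0, 263.7], [590.1, 265.1], [298.6, 294.5], [560.1, 294.3]]
```

Call:
{"method": "servo_tool", "body": {"deltas": [[0,0,0.005,0,0,0,0],[0,0,0.01,0,0,0,0],[0,0,0.014,0,0,0,0],[0,0,0.017,0,0,0,0],[0,0,0.019,0,0,0,0],[0,0,0.02,0,0,0,0],[0,0,0.02,0,0,0,0],[0,0,0.02,0,0,0,0],[0,0,0.02,0,0,0,0],[0,0,0.02,0,0,0,0]]}}

```text
t: 3.15
tcp_pos: [0.5346, -0.0953, 0.1361]
orientation: [0.804, 0.594, -0.0, 0.001]
force: [0.2, -1.3, -0.1]
grip_width: 0.008
```

Call:
{"method": "servo_tool", "body": {"deltas": [[0,0,0.0004,0,0,0,0],[0,0,0.0008,0,0,0,0],[0,0,0.0012,0,0,0,0],[0,0,0.0015,0,0,0,0],[0,0,0.0018,0,0,0,0],[0,0,0.002,0,0,0,0],[0,0,0.002,0,0,0,0],[0,0,0.002,0,0,0,0],[0,0,0.002,0,0,0,0],[0,0,0.002,0,0,0,0]]}}

```text
t: 4.15
tcp_pos: [0.5346, -0.0953, 0.1341]
orientation: [0.804, 0.594, -0.0, 0.001]
force: [0.0, 0.1, 0.1]
grip_width: 0.002
```

Call:
{"method": "servo_tool", "body": {"deltas": [[0,0,0.0002,0,0,0,0],[0,0,0.0004,0,0,0,0],[0,0,0.0006,0,0,0,0],[0,0,0.0008,0,0,0,0],[0,0,0.001,0,0,0,0],[0,0,0.001,0,0,0,0],[0,0,0.001,0,0,0,0],[0,0,0.001,0,0,0,0],[0,0,0.001,0,0,0,0],[0,0,0.001,0,0,0,0]]}}

```text
t: 5.15
tcp_pos: [0.5346, -0.0953, 0.1332]
orientation: [0.804, 0.594, -0.0, 0.001]
force: [-0.8, 0.3, 2.3]
grip_width: 0.003
```

Call:
{"method": "servo_tool", "body": {"deltas": [[0,0,0.0001,0,0,0,0],[0,0,0.0002,0,0,0,0],[0,0,0.0003,0,0,0,0],[0,0,0.0004,0,0,0,0],[0,0,0.0005,0,0,0,0],[0,0,0.0005,0,0,0,0],[0,0,0.0005,0,0,0,0],[0,0,0.0005,0,0,0,0],[0,0,0.0005,0,0,0,0],[0,0,0.0005,0,0,0,0]]}}

```text
t: 6.15
tcp_pos: [0.5347, -0.0953, 0.1327]
orientation: [0.804, 0.594, -0.0, 0.001]
force: [-1.1, 1.3, 4.9]
grip_width: 0.005
```

Run:
```python
from h import *
for i in range(6):
    s=manip.state(); print(s['t'],np.round(s['tcp_pos'],5),np.round(s['force'],2))
    manip.snapshot('side')
```

```text
6.15 [ 0.53466 -0.09528  0.13274] [-1.15  1.31  4.86]
6.2 [ 0.53465 -0.09526  0.13274] [-0.83  0.8   5.31]
6.25 [ 0.53466 -0.09526  0.13272] [-1.47  0.99  5.55]
6.3 [ 0.53464 -0.09526  0.13274] [-0.95  0.72  4.66]
6.35 [ 0.53466 -0.09524  0.13273] [-0.71  1.68  5.02]
6.4 [ 0.53465 -0.09525  0.13272] [-1.49  0.14  4.76]
```

Call:
{"method": "servo_tool", "body": {"deltas": [[0,0,0.0002,0,0,0,0],[0,0,0.0004,0,0,0,0],[0,0,0.0005,0,0,0,0],[0,0,0.0005,0,0,0,0],[0.001,0,0.00046,0,0,0,0],[0.002,0,0.00042,0,0,0,0],[0.0035,0,0.00035,0,0,0,0],[0.005,0,0.00028,0,0,0,0],[0.0065,0,0.00022,0,0,0,0],[0.008,0,0.00015,0,0,0,0]]}}

```text
t: 7.45
tcp_pos: [0.5368, -0.0884, 0.1329]
orientation: [0.804, 0.594, -0.001, 0.002]
force: [-3.9, -3.5, 8.1]
grip_width: 0.005
```

```bash
cat > f.py <<'E'
from h import *
F=[];s=manip.state();F.append(s['force'])
for i in range(3): manip.snapshot('side');s=manip.state();F.append(s['force'])
im=manip.snapshot('top').astype(int);m=(im[:,:,0]>180)&(im[:,:,1]<130)&(im[:,:,2]<90);v,u=np.nonzero(m[138:243,213:328])
f=np.mean(F,0);u=np.array([np.cos(YAW),np.sin(YAW)])
print(s['t'],np.round(s['tcp_pos'],5),'Fz',f[2],'Falong',f[:2]@u,'Facross',f[0]*u[1]-f[1]*u[0]);c=s['tcp_pos'][:2]-Q[:2]
print('tcp local y',c@u,'orange px',len(m))
E
python3 f.py
```

```text
7.6 [ 0.53686 -0.08826  0.13288] Fz 7.008611823985348 Falong -3.694281376324864 Facross -2.528915072083475
tcp local y -0.008604642782107126 orange px 384
```

Call:
{"method": "servo_tool", "body": {"deltas": [[0,0,0.0002,0,0,0,0],[0,0,0.0004,0,0,0,0],[0,0,0.0004,0,0,0,0],[0.001,0,0.00036,0,0,0,0],[0.002,0,0.00032,0,0,0,0],[0.0035,0,0.00025,0,0,0,0],[0.005,0,0.0002,0,0,0,0],[0.0065,0,0.00013,0,0,0,0],[0.008,0,6e-05,0,0,0,0],[0.0095,0,0,0,0,0,0]]}}

```text
t: 8.65
tcp_pos: [0.5395, -0.0799, 0.1332]
orientation: [0.804, 0.594, -0.001, 0.002]
force: [-4.7, -3.8, 8.1]
grip_width: 0.007
```

```bash
python3 f.py
python3 - <<'E'
from h import *
snap('wrist','w2',crop=(150,140,440,300),s=2.7)
E
```

```text
8.8 [ 0.53949 -0.07978  0.13321] Fz 7.67400127278854 Falong -3.9007079423482836 Facross -3.249988666845509
tcp local y 0.00027329605038148037 orange px 384
```

View pics/w2.png

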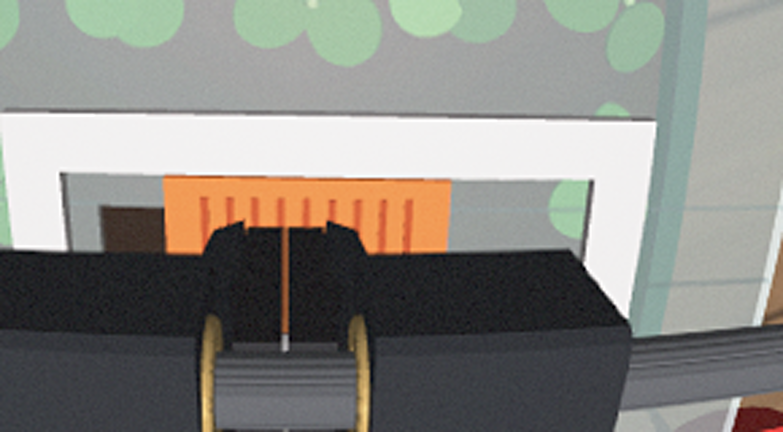

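Call:
{"method": "servo_tool", "body": {"deltas": [[0,0,0.0002,0,0,0,0],[0.0005,0,0.0004,0,0,0,0],[0.002,0,0.00034,0,0,0,0],[0.0035,0,0.00027,0,0,0,0],[0.005,-0.0001,0.0002,0,0,0,0],[0.0067,-0.0001,0.0001,0,0,0,0],[0.0085,-0.0001,2e-05,0,0,0,0],[0.0103,-0.0002,-6e-05,0,0,0,0],[0.0122,-0.0002,-0.00014,0,0,0,0],[0.014,-0.0002,-0.00022,0,0,0,0]]}}

```text
t: 9.9
tcp_pos: [0.5434, -0.0672, 0.1338]
orientation: [0.804, 0.594, -0.002, 0.003]
force: [-3.6, -4.3, 7.1]
grip_width: 0.005
```

```bash
python3 f.py
```

```text
10.05 [ 0.54344 -0.067    0.13383] Fz 7.408881488891495 Falong -3.6112197110016204 Facross -1.8789025326154987
tcp local y 0.013653185652186713 orange px 384
```

Call:
{"method": "servo_tool", "body": {"deltas": [[0,0,0.0002,0,0,0,0],[0.0005,0,0.0004,0,0,0,0],[0.002,0,0.00034,0,0,0,0],[0.0035,0,0.00027,0,0,0,0],[0.005,0,0.0002,0,0,0,0],[0.0067,0,0.0001,0,0,0,0],[0.0085,0,2e-05,0,0,0,0],[0.0103,0,-6e-05,0,0,0,0],[0.0122,0,-0.00014,0,0,0,0],[0.014,0,-0.00022,0,0,0,0]]}}

```text
t: 11.1
tcp_pos: [0.5474, -0.0543, 0.1344]
orientation: [0.804, 0.594, -0.002, 0.003]
force: [-4.5, -3.2, 8.9]
grip_width: 0.006
```

```bash
python3 f.py
```

```text
11.25 [ 0.54744 -0.05415  0.13442] Fz 8.501931718584402 Falong -3.946556916441751 Facross -2.999817953833069
tcp local y 0.027106416758661822 orange px 384
```

Call:
{"method": "servo_tool", "body": {"deltas": [[0,0,0.0001,0,0,0,0],[0.0005,0,0.0003,0,0,0,0],[0.001,0,0.00027,0,0,0,0],[0.0015,0,0.00025,0,0,0,0],[0.002,0,0.00022,0,0,0,0],[0.0025,0,0.0002,0,0,0,0],[0.003,0,0.00018,0,0,0,0],[0.0035,0,0.00016,0,0,0,0],[0.004,0,0.00014,0,0,0,0],[0.0045,0,0.00012,0,0,0,0]]}}

```text
t: 12.3
tcp_pos: [0.5487, -0.0511, 0.1347]
orientation: [0.805, 0.594, -0.002, 0.004]
force: [-3.9, -5.7, 7.4]
grip_width: 0.006
```

```bash
python3 f.py
python3 - <<'E'
from h import *
snap('wrist','w3',crop=(110,140,400,300),s=2.7)
E
```

```text
12.45 [ 0.54868 -0.05104  0.13466] Fz 7.260597580258615 Falong -6.435062794378231 Facross -1.7757404976306643
tcp local y 0.03045267445461139 orange px 384
```

View pics/w3.png

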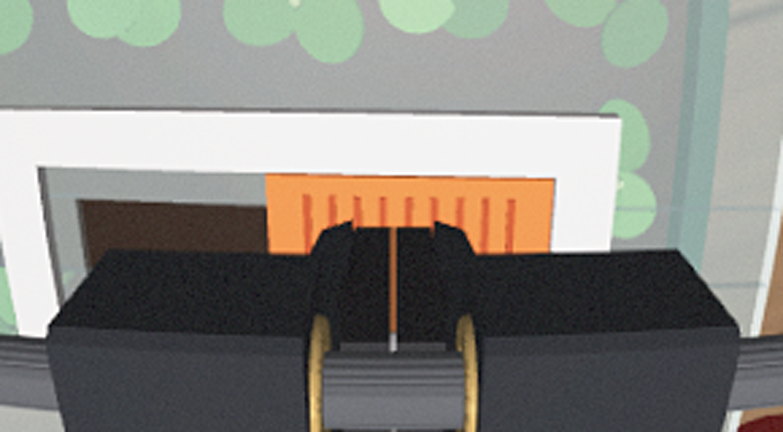

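The slider's right edge now meets the frame and the drag force rose to 6.4 N, so it is at its stop. I'll lift and go to the probe.

Call:
{"method": "servo_tool", "body": {"deltas": [[-0.002,0,-0.005,0,0,0,0],[-0.002,0,-0.02,0,0,0,0],[-0.002,0,-0.04,0,0,0,0],[-0.002,0,-0.06,0,0,0,20],[-0.002,0,-0.08,0,0,0,60],[-0.002,0,-0.085,0,0,0,80],[-0.002,0,-0.085,0,0,0,80],[-0.002,0,-0.085,0,0,0,80],[-0.002,0,-0.085,0,0,0,80],[-0.002,0,-0.085,0,0,0,80]]}}

```text
t: 13.55
tcp_pos: [0.5478, -0.0521, 0.2189]
orientation: [0.805, 0.594, -0.003, 0.004]
force: [-0.7, -0.1, -0.9]
grip_width: 0.612
```

Run:
```python
from h import *
delta([.4625,.2055,.20])
snap('wrist','w4',s=1.5)
P=manip.camera_params('wrist');s=manip.state()
import json;json.dump({k:np.array(P[k]).tolist() for k in P},open('w4.json','w'))
print('tcp',proj('wrist',s['tcp_pos'],P)*1.5)
for x,y in((-.009,-.042),(.009,-.042),(-.009,.002),(.009,.002),(0,-.02)):print(x,y,proj('wrist',loc2w(x,y+.0037,.1325),P)*1.5)
```

```text
t 13.55 tcp [ 0.5478 -0.0521  0.2189] F [-0.69 -0.12 -0.89] w 0.612 delta mm [ 221.2 -157.4   16.6] turn [0.13 0.5  0.03]
tcp [379.68843547 356.9875347 ]
-0.009 -0.042 [260.08499939 273.04896846]
0.009 -0.042 [262.40817711 304.03447965]
-0.009 0.002 [338.59861535 273.0020465 ]
0.009 0.002 [339.4654923  304.71380841]
0 -0.02 [299.44560248 288.8665854 ]
```

View pics/w4.png

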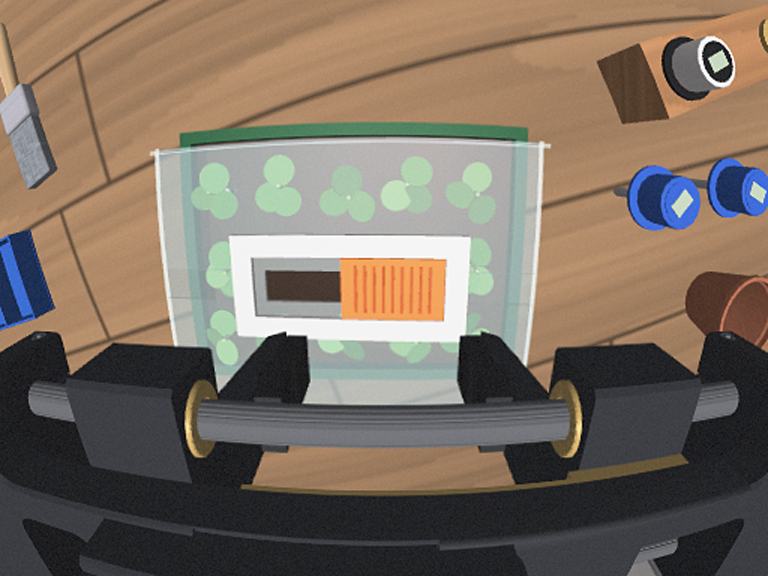

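The slot shows dark at columns 265–341, rows 270–301, with the vent fully open. The probe is at upper right, display about (717,61).

Call:
{"method": "servo_tool", "body": {"deltas": [[0.028,-0.02,0,0,0,0,80],[0.06,-0.042,0,0,0.2,0,80],[0.095,-0.067,0,0,0.5,0,80],[0.13,-0.092,0,0,0.5,0,80],[0.165,-0.117,0.005,0,0.5,0,80],[0.195,-0.139,0.01,0,0.5,0,80],[0.213,-0.151,0.014,0,0.5,0,80],[0.2212,-0.1574,0.0166,0,0.5,0,80],[0.2212,-0.1574,0.0166,0,0.5,0,80],[0.2212,-0.1574,0.0166,0,0.5,0,80]]}}

```text
t: 14.6
tcp_pos: [0.463, 0.2048, 0.2002]
orientation: [0.805, 0.594, 0.001, 0.001]
force: [-0.5, 0.1, 0.0]
grip_width: 0.797
```

Run:
```python
from h import *
import json
P4=json.load(open('w4.json'))
print('slot',atz('wrist',303/1.5,285.7/1.5,.1325,P4),'est',loc2w(-.0008,-.0163,.1325),'probe w4',atz('wrist',717/1.5,61/1.5,.113,P4))
delta([.4625,.2055,.09])
snap('wrist','w5',crop=(120,100,400,300),s=2.8)
P=manip.camera_params('wrist');s=manip.state()
g=lambda p:((proj('wrist',p,P)-[120,100]+.5)*2.8).round(1)
print('tcp',g(s['tcp_pos']));
for dx,dy in((0,0),(.019,0),(-.019,0),(0,.019),(0,-.019)):print(g([.4625+dx,.2055+dy,.113]))
```

```text
slot [ 0.53292064 -0.09291028  0.1325    ] est [ 0.53327489 -0.0952078   0.1325    ] probe w4 [0.46560008 0.21261105 0.113     ]
t 14.6 tcp [0.463  0.2048 0.2002] F [-0.46  0.12  0.  ] w 0.797 delta mm [  0.6  -1.  110.2] turn [0.16 0.01 0.01]
tcp [374.2 387.7]
[378.5 258.9]
[397.3 317.4]
[358.8 197.9]
[441.  240.2]
[316.7 277.2]
```

View pics/w5.png

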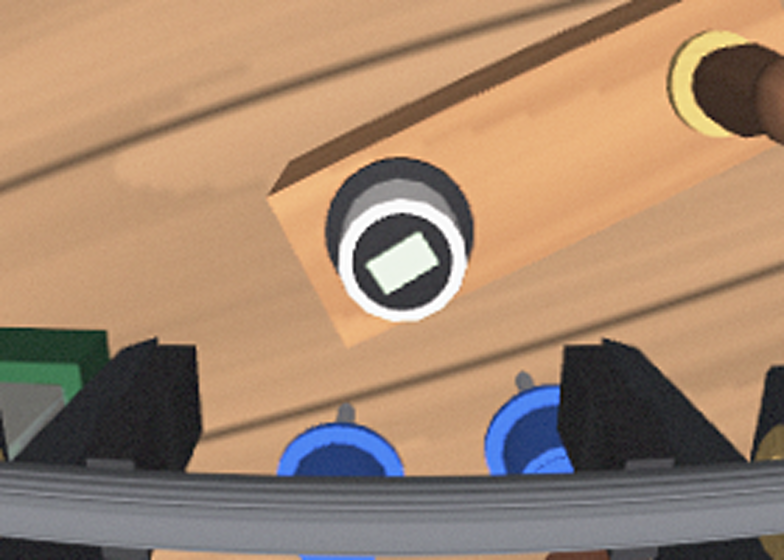

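The finger midpoint is at column 381 and the probe head centre at (402,260), about 5 mm further along tool x than the top camera said. The slot showed the same shift. I'll correct both and grasp.

Call:
{"method": "servo_tool", "body": {"deltas": [[0.0056,-0.001,0.015,0,0,0,80],[0.0056,-0.001,0.035,0,0,0,80],[0.0056,-0.001,0.055,0,0,0,80],[0.0056,-0.001,0.075,0,0,0,80],[0.0056,-0.001,0.092,0,0,0,80],[0.0056,-0.001,0.104,0,0,0,80],[0.0056,-0.001,0.111,0,0,0,80],[0.0056,-0.001,0.114,0,0,0,80],[0.0056,-0.001,0.114,0,0,0,80],[0.0056,-0.001,0.114,0,0,0,80]]}}

```text
t: 15.65
tcp_pos: [0.4646, 0.21, 0.0868]
orientation: [0.805, 0.593, 0.001, 0.001]
force: [-0.4, 0.7, -0.2]
grip_width: 0.798
```

Call:
{"method": "servo_tool", "body": {"deltas": [[0,0,0,0,0,0,60],[0,0,0,0,0,0,50],[0,0,0,0,0,0,45],[0,0,0,0,0,0,40],[0,0,0,0,0,0,30],[0,0,0,0,0,0,20],[0,0,0,0,0,0,20],[0,0,0,0,0,0,20],[0,0,0,0,0,0,20],[0,0,0,0,0,0,20]]}}

```text
t: 16.65
tcp_pos: [0.4646, 0.21, 0.0868]
orientation: [0.805, 0.593, 0.001, 0.001]
force: [-1.2, 0.6, 2.6]
grip_width: 0.423
```

Run:
```python
from h import *
delta([.464,.2103,.25])
snap('wrist','w6',crop=(120,100,400,300),s=2.8)
```

```text
t 16.65 tcp [0.4646 0.21   0.0868] F [-1.2   0.64  2.56] w 0.423 delta mm [   0.2    0.  -163.2] turn [ 0.23 -0.03 -0.04]
```

View pics/w6.png

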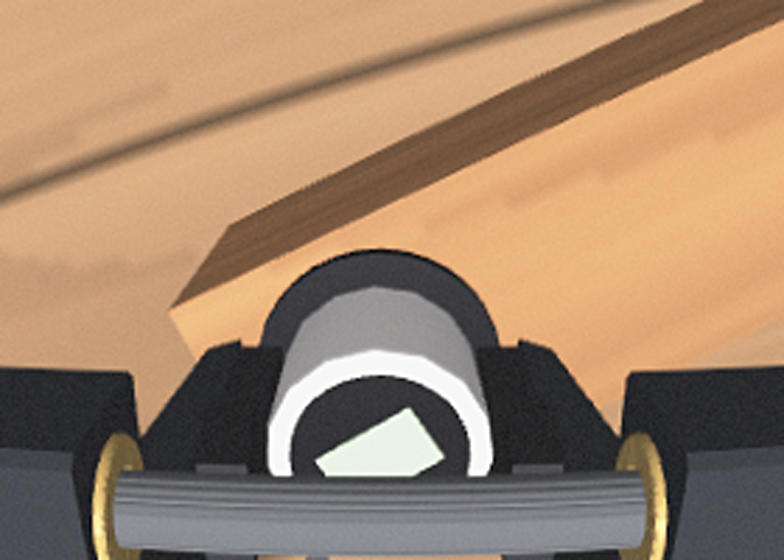

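Grip width 37 mm, holding the head. Lifting.

Call:
{"method": "servo_tool", "body": {"deltas": [[0,0,-0.008,0,0,0,20],[0,0,-0.022,0,0,0,20],[0,0,-0.04,0,0,0,20],[0,0,-0.06,0,0,0,20],[0,0,-0.08,0,0,0,20],[0,0,-0.1,0,0,0,20],[0,0,-0.12,0,0,0,20],[0,0,-0.14,0,0,0,20],[0,0,-0.155,0,0,0,20],[0,0,-0.163,0,0,0,20]]}}

```text
t: 17.7
tcp_pos: [0.464, 0.2101, 0.2513]
orientation: [0.805, 0.593, 0.002, 0.002]
force: [-0.8, -0.1, -1.1]
grip_width: 0.424
```

Run:
```python
from h import *
s=manip.state();P=manip.camera_params('wrist');r=R.from_quat(s['orientation'])
# tool-frame points; head rim at tool z = -(0.113-0.0868)
for off in(-.004,-.002,0,.002,.004):
    ps=[s['tcp_pos']+r.apply([0,off-.019,-.0262]),s['tcp_pos']+r.apply([0,off-.025,.0078])]
    print(off,[((proj('wrist',p,P)-[120,100]+.5)*2.8).round(1).tolist() for p in ps],'seen rim row 350, flange row 249')
delta(loc2w(-.0006,-.0158,.235))
```

```text
-0.004 [[372.6, 322.9], [374.0, 231.7]] seen rim row 350, flange row 249
-0.002 [[372.7, 335.0], [374.0, 241.8]] seen rim row 350, flange row 249
0 [[372.7, 347.0], [374.1, 251.9]] seen rim row 350, flange row 249
0.002 [[372.8, 358.9], [374.1, 261.9]] seen rim row 350, flange row 249
0.004 [[372.8, 370.6], [374.1, 271.9]] seen rim row 350, flange row 249
t 17.7 tcp [0.464  0.2101 0.2513] F [-0.75 -0.06 -1.13] w 0.424 delta mm [-270.7  156.6   16.9] turn [ 0.32 -0.07 -0.05]
```

The probe is centred in the grip, with about 0 mm offset. Carrying it to the slot.

Call:
{"method": "servo_tool", "body": {"deltas": [[-0.025,0.014,0,0,0,0,20],[-0.055,0.032,0,0,0,0,20],[-0.09,0.052,0,0.3,0,0,20],[-0.125,0.072,0,0.3,0,0,20],[-0.16,0.093,0,0.3,0,0,20],[-0.195,0.113,0.003,0.3,0,0,20],[-0.228,0.132,0.01,0.3,0,0,20],[-0.255,0.148,0.017,0.3,0,0,20],[-0.2707,0.1566,0.017,0.3,0,0,20],[-0.2707,0.1566,0.017,0.3,0,0,20]]}}

```text
t: 18.7
tcp_pos: [0.5337, -0.0964, 0.2345]
orientation: [0.806, 0.592, 0.0, -0.001]
force: [-0.2, 0.7, -1.4]
grip_width: 0.42
```

Run:
```python
from h import *
delta(loc2w(-.0006,-.0158,.160))
im=manip.snapshot('wrist')[:,:,::-1];sd=manip.snapshot('side')[:,:,::-1]
cv2.imwrite('pics/w7.png',np.vstack([cv2.resize(im[100:240,120:320],None,fx=2.2,fy=2.2,interpolation=cv2.INTER_CUBIC),cv2.resize(sd[90:190,190:300],(440,280))[:280]]))
```

```text
t 18.7 tcp [ 0.5337 -0.0964  0.2345] F [-0.21  0.7  -1.42] w 0.42 delta mm [ 1.4 -0.5 74.5] turn [-0.03 -0.06 -0.18]
```

View pics/w7.png

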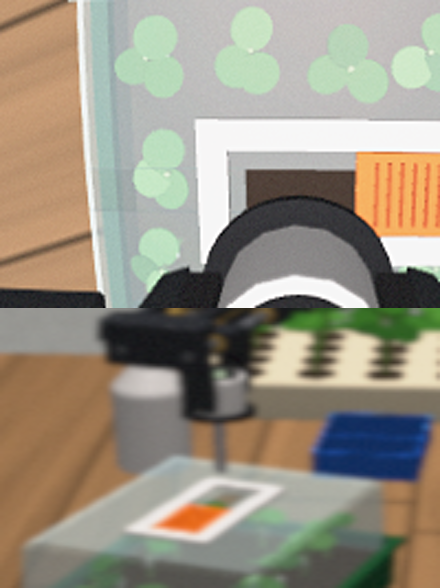

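In the wrist view the slot spans columns 246–356, centre 301, matching the probe's centre at column 300. The side view shows the stem over the slot, so I'll lower it.

Call:
{"method": "servo_tool", "body": {"deltas": [[0.0014,-0.0012,0,0,0,0,20],[0.0014,-0.0012,0.006,0,0,0,20],[0.0014,-0.0012,0.014,0,0,0,20],[0.0014,-0.0012,0.02,0,0,0,20],[0.0014,-0.0012,0.025,0,0,0,20],[0.0014,-0.0012,0.03,0,0,0,20],[0.0014,-0.0012,0.034,0,0,0,20],[0.0014,-0.0012,0.034,0,0,0,20],[0.0014,-0.0012,0.034,0,0,0,20],[0.0014,-0.0012,0.034,0,0,0,20]]}}

```text
t: 19.8
tcp_pos: [0.5328, -0.0925, 0.2013]
orientation: [0.805, 0.593, 0.001, -0.0]
force: [0.1, -0.4, -1.5]
grip_width: 0.423
```

Run:
```python
from h import *
delta(loc2w(-.0012,-.0158,.150))
im=manip.snapshot('wrist')[:,:,::-1];sd=manip.snapshot('side')[:,:,::-1];tp=manip.snapshot('top')[:,:,::-1]
cv2.imwrite('pics/w8.png',np.vstack([cv2.resize(im[100:240,120:320],None,fx=2.2,fy=2.2,interpolation=cv2.INTER_CUBIC),cv2.resize(sd[105:165,210:276],(440,400))[:290]]))
```

```text
t 19.8 tcp [ 0.5328 -0.0925  0.2013] F [ 0.12 -0.41 -1.53] w 0.423 delta mm [-2.   0.8 51.3] turn [ 0.03 -0.09 -0.04]
```

View pics/w8.png

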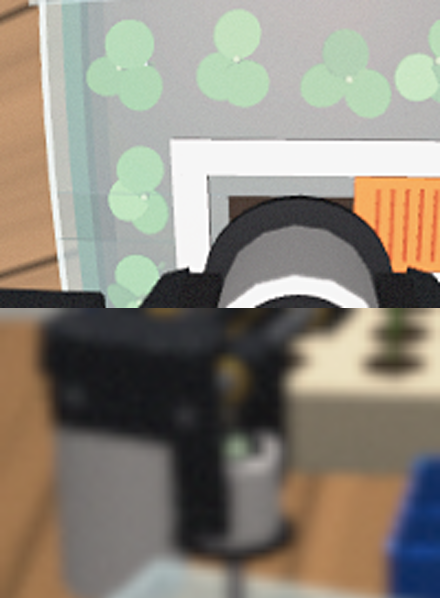

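The stem tip is inside the slot (z 0.127) with no contact force. I'll shift 2 mm along the slot and go lower.

Call:
{"method": "servo_tool", "body": {"deltas": [[-0.001,0.0004,0.003,0,0,0,20],[-0.002,0.0004,0.008,0,0,0,20],[-0.002,0.0004,0.016,0,0,0,20],[-0.002,0.0004,0.024,0,0,0,20],[-0.002,0.0004,0.032,0,0,0,20],[-0.002,0.0004,0.04,0,0,0,20],[-0.002,0.0004,0.046,0,0,0,20],[-0.002,0.0004,0.05,0,0,0,20],[-0.002,0.0004,0.051,0,0,0,20],[-0.002,0.0004,0.051,0,0,0,20]]}}

```text
t: 20.95
tcp_pos: [0.5327, -0.0944, 0.1503]
orientation: [0.805, 0.593, 0.001, -0.0]
force: [0.0, -0.7, -0.2]
grip_width: 0.422
```

Call:
{"method": "servo_tool", "body": {"deltas": [[0,0,0.0005,0,0,0,20],[0,0,0.0011,0,0,0,20],[0,0,0.0017,0,0,0,20],[0,0,0.0023,0,0,0,20],[0,0,0.0029,0,0,0,20],[0,0,0.0034,0,0,0,20],[0,0,0.0038,0,0,0,20],[0,0,0.004,0,0,0,20],[0,0,0.004,0,0,0,20],[0,0,0.004,0,0,0,20]]}}

```text
t: 21.95
tcp_pos: [0.5327, -0.0945, 0.1463]
orientation: [0.805, 0.593, 0.001, -0.0]
force: [0.0, 0.2, -1.1]
grip_width: 0.421
```

Call:
{"method": "servo_tool", "body": {"deltas": [[0,0,0.0002,0,0,0,20],[0,0,0.0003,0,0,0,20],[0,0,0.0004,0,0,0,20],[0,0,0.0005,0,0,0,20],[0,0,0.0006,0,0,0,20],[0,0,0.0007,0,0,0,20],[0,0,0.0007,0,0,0,20],[0,0,0.0007,0,0,0,20],[0,0,0.0007,0,0,0,20],[0,0,0.0007,0,0,0,20]]}}

```text
t: 22.95
tcp_pos: [0.5327, -0.0944, 0.1456]
orientation: [0.805, 0.593, 0.001, -0.0]
force: [0.0, 0.0, -0.4]
grip_width: 0.425
```

Call:
{"method": "servo_tool", "body": {"deltas": [[0,0,0.0001,0,0,0,20],[0,0,0.0002,0,0,0,20],[0,0,0.0003,0,0,0,20],[0,0,0.0004,0,0,0,20],[0,0,0.0005,0,0,0,20],[0,0,0.0005,0,0,0,20],[0,0,0.0005,0,0,0,20],[0,0,0.0005,0,0,0,20],[0,0,0.0005,0,0,0,20],[0,0,0.0005,0,0,0,20]]}}

```text
t: 23.95
tcp_pos: [0.5328, -0.0945, 0.1451]
orientation: [0.805, 0.593, 0.001, -0.0]
force: [-0.8, -0.0, 1.7]
grip_width: 0.424
```

```bash
python3 f.py
```

```text
24.1 [ 0.53274 -0.09443  0.1451 ] Fz 1.8868164941638534 Falong -0.3668694139402609 Facross -0.6649265069524493
tcp local y -0.015718667222927172 orange px 384
```

The flange has touched down: Fz went from -1 to about +1.9 N. Releasing.

Call:
{"method": "servo_tool", "body": {"deltas": [[0,0,0,0,0,0,43],[0,0,0,0,0,0,45],[0,0,0,0,0,0,48],[0,0,0,0,0,0,52],[0,0,0,0,0,0,58],[0,0,0,0,0,0,65],[0,0,0,0,0,0,70],[0,0,0,0,0,0,75],[0,0,0,0,0,0,75],[0,0,0,0,0,0,75]]}}

```text
t: 25.15
tcp_pos: [0.5327, -0.0944, 0.1451]
orientation: [0.805, 0.593, 0.001, -0.0]
force: [-0.2, 0.2, -0.5]
grip_width: 0.752
```

Call:
{"method": "servo_tool", "body": {"deltas": [[0,0,-0.003,0,0,0,75],[0,0,-0.01,0,0,0,75],[0,0,-0.02,0,0,0,75],[0,0,-0.035,0,0,0,75],[0,0,-0.05,0,0,0,75],[0,0,-0.065,0,0,0,75],[0,0,-0.08,0,0,0,75],[0,0,-0.09,0,0,0,75],[0,0,-0.09,0,0,0,75],[0,0,-0.09,0,0,0,75]]}}

```text
t: 26.15
tcp_pos: [0.5325, -0.0945, 0.2349]
orientation: [0.805, 0.593, 0.001, -0.0]
force: [0.4, 0.1, -0.8]
grip_width: 0.752
```

Run:
```python
from h import *
s=manip.state();print(s['force'],s['tcp_pos'])
im=manip.snapshot('wrist')[:,:,::-1];sd=manip.snapshot('side')[:,:,::-1]
cv2.imwrite('pics/w9.png',np.vstack([cv2.resize(im[70:240,90:340],(560,381),interpolation=cv2.INTER_CUBIC),cv2.resize(sd[110:185,200:340],(560,300),interpolation=cv2.INTER_CUBIC)])[:600])
```

```text
[ 0.3811785   0.0514893  -0.76089299] [ 0.5324881  -0.09449334  0.23492985]
```

The viewing limit is reached, so I'll check numerically instead: the orange slider's extent, the head's white rim and the flange against their projections.

Run:
```python
from h import *
P=manip.camera_params('wrist');im=manip.snapshot('wrist').astype(int)
s=manip.state()
r,g,b=im[...,0],im[...,1],im[...,2]
m=(r>190)&(g>90)&(g<180)&(b<110);m[:110]=0;m[240:]=0
n,l,st,ce=cv2.connectedComponentsWithStats(m.astype(np.uint8));i=1+np.argmax(st[1:,4]);print('orange bbox',st[i])
k=(im.max(2)<75);k[:110]=0;n,l,st,ce=cv2.connectedComponentsWithStats(k.astype(np.uint8))
for i in range(1,n):
    if st[i,4]>60:print('dark',st[i],ce[i].round(1))
c=loc2w(-.0012,-.0158,0);
for z,rad in((.1335,.025),(.1715,.019)):
    e=np.array([proj('wrist',[c[0]+rad*np.cos(a),c[1]+rad*np.sin(a),z],P) for a in np.linspace(0,6.28,60)])
    print('pred circle z',z,'u',e[:,0].min().round(1),e[:,0].max().round(1),'v',e[:,1].min().round(1),e[:,1].max().round(1))
for y in(.002+.0045,.058+.0045):print('slider end pred',proj('wrist',loc2w(0,y,.136),P).round(1))
w=(im.min(2)>225)
for row in range(150,215,6):
    print(row,''.join('W' if w[row,x] else 'K' if im[row,x].max()<75 else 'O' if m[row,x] else '.' for x in range(170,350,2)))
```

```text
orange bbox [ 280  171   64   39 2252]
dark [227 162  57  43 640] [256.8 175.9]
dark [234 184  39  37 731] [253. 202.]
dark [    0   219   512   165 57116] [252.4 314.7]
pred circle z 0.1335 u 224.8 282.6 v 161.2 216.9
pred circle z 0.1715 u 228.0 279.2 v 178.3 227.1
slider end pred [279.7 191.8]
slider end pred [342.6 191.7]
150 ..........................................................................................
156 ..........................................................................................
162 ...................WWWWWWWWWWWWWWWWWWWW.KKKKKK.WWWWWWWWWWWWWWWWWWWWWWWWWWWWWWWWWWWWWWWWWWW
168 ...................WWWWWWWWWWWWWW.KKKKKKKKKKKKKKKKKK.WWWWWWWWWWWWWWWWWWWWWWWWWWWWWWWWWWWWW
174 ...................WWWWWWW.....KKKKK..............KKKKKOOOOOOOOOOOOOOOOOOOOOOOOOOOOOOOO.WW
180 ...................WWWWWWW...KKKK.....WWWWWWWW.......KKK.OOOOOOOOOOOOOOOOOOOOOOOOOOOOOO.WW
186 ....................WWWWWW...KKK.WWWWKKKKKKKKK.WWWW...KKKOOOOOOOOOOOOOOOOOOOOOOOOOOOOOOWWW
192 ....................WWWWWW...K.WW.KKKKKKKKK...KKKK.WW.KKK.OOOOOOOOOOOOOOOOOOOOOOOOOOOOOWWW
198 ....................WWWWWW....WW.KKKKK..........KKK.WW.KKOOOOOOOOOOOOOOOOOOOOOOOOOOOOOOWWW
204 ....................WWWWWW....WWKK...............KKKWW..OOOOOOOOOOOOOOOOOOOOOOOOOOOOOO.WWW
210 ....................WWWWWWWWWWWWWKKKK.......KKKKKKK.WWWWWWWWWWWWWW.WWWWWWWWWWWWWWWWWWWWWWW
```

The measurements match: flange at columns 227–284 and top row 162 (predicted 225–283, 161), head centred above it, and the slider still against the frame's far end. Handing in.

```bash
python3 -c "
from workcell import manip
print(manip.close_job(), manip.state()['t'])"
```

```text
the job is handed in; nothing more can be done
the job is handed in; nothing more can be done
```

I slid the vent to its stop, stood the white probe in the slot with its flange on the lid, then let go and lifted clear. I handed the job in at about 26 s of the 67 s allowed; no verdict is reported.

- **Vent:** I dragged it with about 7–8.5 N of press. At the stop the drag force rose to 6.4 N. In the last wrist image the slider still lies against the far end of its frame.
- **Lid force:** the highest readings came to about 10 N in total, under the 15 N limit. I only had readings at the end of each move and just after it.
- **Probe:** at touchdown the force was about 1.9 N. After release the flange and head appear within 1–2 pixels of where an upright, seated probe should be.

**What disagreed or went wrong:**
- **Cameras:** the top and side cameras placed the lid and probe about 5 mm off along the slot compared with the wrist camera. I went by the wrist camera and the contact.
- **First move:** I sent it in millimetres instead of metres. The speed limit kept the arm on the intended line, and nothing was touched.
- **Final check:** I had used up the picture views, so the last check was by pixel measurement only. I made no final check of the dibber and the other bench items, but no move went near them.

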